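# Load the polisher: slide the tray of blanks home and lock it with the gate

## Task

Slide the aluminium tray with its three brass blanks into the green dock of the bench polisher, in under the steel lips until it is fully home against the back stop, without spilling any blank. Then take the red gate plate out of its wooden block and slide it edgewise down into the slots between the dock's front posts, right down to the dock's floor, so that it locks the tray in. Leave the other things on the bench where they are.

Things in the scene. Friction and masses are not known exactly. Their poses are not given: they have to be found in the camera images.
- dock: Fixed green tray dock of a bench polisher: floor plate 305 x 160 mm, from x -180 to +125 mm, its top at z 5 mm; at the far end a back stop and a grey motor housing 60 mm high. Origin: on the bench, below the centre of a tray that is fully home. x points into the dock (sliding direction, mouth to back stop), z up.
- dock_mouth (a point): Centre of the dock's mouth, on its floor (dock x -105 mm). Flared guides narrow here from y +/-68 mm to the steel side rails, whose inner faces are at y +/-58 mm; the rails are 27 mm high and run from dock x -90 to +65 mm. Tray needs to enter from here.
- dock_stop (a point): Foot of the back stop's face, on the dock's floor (dock x +65 mm). From here 95 mm back towards the mouth each rail has a lip over the tray's edge: underside at z 27 mm, top at 32 mm, inner edge at dock y +/-48 mm. The middle is open above.
- dock_slot (a point): Middle between the two gate slots, on the dock's floor (dock x -74.5 mm). Slots 9 mm wide in x, in dark posts left and right (inner faces at y +/-58 mm, 37 mm high, funnel guides on top to z 48 mm); the slots open towards each other and end at y +/-69 mm. The gate stands across here, its x along the dock's x.
- tray: Loose open aluminium tray, 130 mm (x) x 110 mm (y), walls 18 mm high, 4 mm thick, floor 4 mm, a cross wall in the middle (x = 0); a black bridge handle stands on the middle. Origin: centre of its underside. z up. Either end may go first. About 0.3 kg, starts flat on the bench with three loose blanks in it.
- tray_grip (a point): Centre of the tray's handle bar: bar 12 mm thick (tray x), 60 mm long (tray y), 14 mm high, its centre 53 mm above the tray's underside, open space beneath between two posts at y +/-26 mm.
- blank_a: Loose round brass blank, 28 mm across, 8 mm thick, lying in the tray. Origin: centre of its underside.
- blank_b: As blank_a.
- blank_c: As blank_a.
- gate: Loose red steel gate plate, 5 mm thick (x), 132 mm wide (y), 40 mm high (z), with a black grip on the middle of its top edge; total height 62 mm. Origin: centre of its bottom edge. Starts standing upright in the wooden block, bottom edge 8 mm above the bench. About 0.16 kg. Either face may look to the tray.
- gate_grip (a point): Point in the middle of the gate's grip, 52 mm above the gate's bottom edge; the grip is 12 mm thick (gate x), 44 mm long (gate y), 22 mm high (40 to 62 mm above the bottom edge).
- park: Fixed light wooden block 44 x 170 mm, 30 mm high, with a slot 9 x 142 mm, 22 mm deep along its y, in which the gate is parked. Origin: centre of its underside.
- glass: Open drinking glass, 72 mm across, 85 mm high; leave it alone. Origin: centre of its underside.
- jar: Yellow jar with red cap, 56 mm across, 70 mm high; leave it alone. Origin: centre of its underside.
- charcoal: Black charcoal block 90 x 60 x 30 mm; leave it alone. Origin: centre of its underside.
- spanner: Steel spanner 150 mm long, lying flat along its x; leave it alone.

How it is judged:
By the outcome, as a careful person would: the job done as asked, in the order asked, and still so for the second after the job is handed in, with the robot touching nothing.
It also fails if it takes over 72 s, if anything falls off the work surface, if the arm or the gripper's body presses on something with over 40 N, if the wrist force passes 120 N, or if a joint passes its speed limit or range.

## Robot

A 6-joint arm with a two-finger parallel gripper is mounted at the origin on the work surface. World frame = base frame: x ahead of the robot, y to its left, z up, the work surface at z = 0. Lengths are in m, angles in degrees, forces in N, time in s.
With the tool pointing down it reaches from about 0.25 to 0.725 m from the base axis. Payload 9.7 kg.
Tool frame: the origin (TCP) lies between the finger pads; the fingertips stand 17 mm ahead of it and the grasp point (between the pads) lies 2 mm behind it; z points along the fingers, y is the direction in which the jaws open and shut (so a half turn about z gives the same grasp; the last joint's range is limited). The gripper opens to 85 mm and grips with 20 to 120 N. Pads are 22 mm wide; open, the fingers measure 114 mm over their backs; the gripper's body (76 mm by 85 mm) begins 54 mm behind the grasp point. The pads swing forward as they close: fully open they stand 13 mm farther back than shut.
Start: joints at [65.374, 4.979, 10.078, 95.1, 0, 90], TCP at [0.229, 0.5, 0.248] pointing down, gripper open.
Joint ranges: [-179.16, 179.16], [-48.56, 103.87], [-65.8, 70.77], [-126.05, 130.52], [-82.76, 87.17], [-180, 180]. Speed limits (degrees/s): [127.2, 127.2, 147.25, 180, 180, 180].

## Interface

Orientations are given as [roll, pitch, yaw] about the fixed x, y, z axes, in that order (R = Rz(yaw) Ry(pitch) Rx(roll)).
In Python, from workcell import monitor, cams, order gives the robot as it stands. The module is installed in compiled form; this text tells all that it offers.
- The arm moves only by the shell command python3 -m handwheel 'ROWS' [OPENING] [FORCE]. ROWS is JSON, a list of rows, each a list of 6 numbers: the shift along the tool's x, y, z in m, then the turn, a rotation vector about the tool's x, y, z in degrees. In form: [[tx, ty, tz, wx, wy, wz], ...]. A call has exactly 8 rows; each row shifts and turns the commanded pose from where the row before left it, along the tool's axes as they then stand; what a row does not reach is not made up. A row lasts 1/12 s, in which the tool goes at most 41.7 mm and 7.16 degrees, less where a joint would pass 70% of its speed; a pose out of reach is approached as far as the arm can. A call is refused whole if a number of a shift passes 0.0417 or a number of a turn 7.16, either way. A call with a gripper value outside its range is refused whole. OPENING is the opening, from -1 (shut) to 1 (fully open), set as the call begins (- or left out, the last holds). The fingers move at their own pace and stop on an object; FORCE is the grip in N (left out, the last holds). Time passes only in rows, so rows that do not move let the fingers close, or fill a call up. It gives the time, the measured TCP pose, the force and the opening at its end, in the units of the state.
- monitor.get_obs(): the state, without advancing time (a new reading comes with each control period).
- cams.camera(name): name is "scene" or "top" or "wrist"; returns a dict with "img" (400x640x3 uint8, red, green, blue), "depth" (400x640 float32, m along the optical axis (not along the pixel's ray), 0 where there is no reading), "fx", "fy", "cx", "cy" (pixels), "rvec" (rotation vector, rad) and "tvec" (3), from world to camera coordinates, as OpenCV has them; the wrist camera has in their place "tool_from_camera" (4x4, takes a point from camera to tool coordinates, whose origin is the TCP and whose axes are the flange's). Camera axes: x right, y down, z forward; pixel columns grow to the right and rows downward; lengths in m; the calibration is good to about 2 mm. A picture is of the moment at which its call begins: read the wrist's pose just before it.
- order.job_done(): hands the job in, once; it reports no verdict.
The state is a dict: "time": time; "q": joint angles; "qd": joint speeds; "joint_efforts": joint torques, N m; "ee_pos": TCP position; "tcp_rot": TCP orientation; "wrist_force": force on the tool from outside, world axes, zero at the start; "torque": the same for the moment, N m; "opening": finger opening in m.
Only numpy, scipy, OpenCV 4.12 (cv2) and the standard library are available. Lean on these libraries where they do the work, as an engineer would, in place of code of your own. Each camera call takes 0.05 s, during which the arm holds its last target. There are 200 camera calls.

## Working session

There is one attempt and no reset: what is moved stays moved. The work goes in short steps, Python scripts to look and compute and a shell command to move; the robot and the scene stay as the last step left them, time stands still between calls to the robot, and variables do not carry over. Pictures are saved under pics/ and viewed, about 8 in all and at most 12, crops included, and the job is handed in when it is done.

```bash
mkdir -p pics
cat > h.py <<'E'
import numpy as np, cv2
from workcell import monitor, cams, order
from scipy.spatial.transform import Rotation as R
def shot(n,fn=None):
    o=monitor.get_obs(); c=cams.camera(n)
    if fn: cv2.imwrite('pics/'+fn,c['img'][:,:,::-1])
    if 'rvec' in c:
        r=cv2.Rodrigues(np.array(c['rvec'],float))[0]; c['R']=r.T; c['t']=-r.T@np.array(c['tvec'],float).ravel()
    else:
        T=np.eye(4);T[:3,:3]=R.from_euler('xyz',o['tcp_rot'],degrees=True).as_matrix();T[:3,3]=o['ee_pos']
        T=T@np.array(c['tool_from_camera']);c['R']=T[:3,:3];c['t']=T[:3,3]
    return c
def cloud(c):
    v,u=np.mgrid[:400,:640]; d=c['depth']
    p=np.stack([(u-c['cx'])/c['fx']*d,(v-c['cy'])/c['fy']*d,d],-1)
    P=p@c['R'].T+c['t']; P[d==0]=np.nan; return P
def onplane(c,uv,z):
    uv=np.atleast_2d(uv).astype(float)
    r=np.c_[(uv[:,0]-c['cx'])/c['fx'],(uv[:,1]-c['cy'])/c['fy'],np.ones(len(uv))]@c['R'].T
    return c['t']+r*((z-c['t'][2])/r[:,2])[:,None]
E
python3 - <<'E'
from h import *
print(monitor.get_obs())
for n in ('top','scene'):
    c=shot(n,n+'0.png'); print(n,c['t'],c['R'][:,2],c['fx'])
    np.savez(''+n+'0.npz',**c)
E
```

```text
{'time': 0.0, 'q': array([6.53732076e+01, 5.01137877e+00, 1.00344903e+01, 9.50994436e+01,
       9.39190326e-04, 9.00013140e+01]), 'qd': array([ 0.06092614,  0.09367055,  0.04219162, -0.1102993 ,  0.00463307,
       -0.08846212]), 'joint_efforts': array([-2.78887474e-04, -5.20391536e+01,  4.64798570e+01,  1.64016680e-02,
        2.24717037e-04,  9.68665574e-06]), 'ee_pos': array([0.22909869, 0.49978791, 0.2475807 ]), 'tcp_rot': array([-1.79923668e+02, -9.37438955e-04,  1.55371892e+02]), 'wrist_force': array([ 0.01835686, -0.18002703,  0.30399756]), 'torque': array([-0.00350636, -0.01228501, -0.02293523]), 'opening': 0.08561245117538828}
top [0.54331691 0.06794799 0.98293809] [ 0.0513268  -0.01834599 -0.99851339] 379.02994157342346
scene [ 0.93084561 -0.48785258  0.98917238] [-0.28744678  0.49755683 -0.81842015] 437.0942742106884
```

View pics/top0.png

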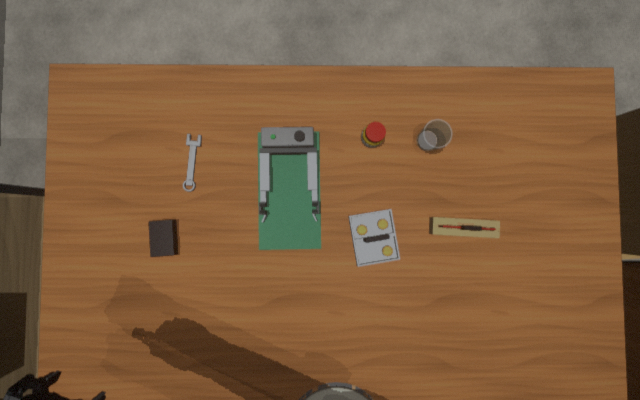

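View pics/scene0.png

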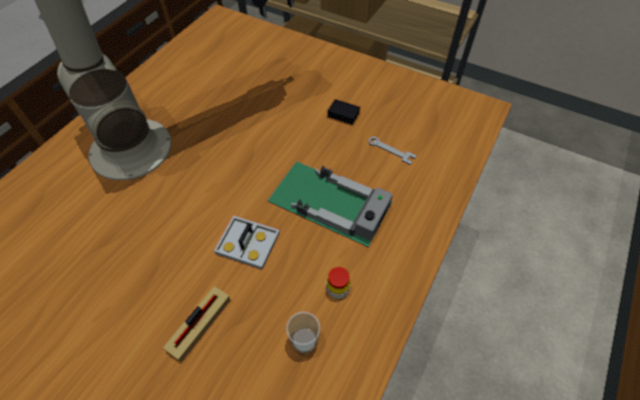

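The top view has +x up and +y left. The dock sits at about (290,190) with its mouth facing the robot (bottom), the tray at (375,237), turned slightly, and the parked gate at (466,228). I'll measure these next.

Run:
```python
from h import *
c=dict(np.load('top0.npz')); P=cloud(c); img=c['img']; hsv=cv2.cvtColor(img,cv2.COLOR_RGB2HSV)
def rect(mask,z,name,box):
    m=np.zeros((400,640),np.uint8); u0,v0,u1,v1=box; m[v0:v1,u0:u1]=mask[v0:v1,u0:u1]
    v,u=np.nonzero(m); W=onplane(c,np.c_[u,v],z)[:,:2]
    (cx,cy),s,a=cv2.minAreaRect((W*1000).astype(np.float32))
    b=cv2.boxPoints(((cx,cy),s,a)); print(name,len(u),'c',cx,cy,'size',s,'ang',a,'zmed',np.nanmedian(P[v,u,2]))
    return W
H,S,V=[hsv[...,i].astype(int) for i in range(3)]
rect((H>60)&(H<90)&(S>100),.005,'dockfloor',(240,120,340,260))
rect((S<60)&(V>90),.018,'tray',(335,195,410,280))
rect((V<50),.060,'handle',(355,220,395,255))
rect((H<8)|(H>172)&(S>150)&(V>50),.048,'gate',(435,222,498,235))
rect((V<60),.070,'ggrip',(450,220,485,235))
rect((H>15)&(H<35)&(S>50)&(V>110),.03,'park',(425,210,510,245))
for b in [(355,222,369,238),(375,216,390,232),(380,244,395,258)]:
    rect((H>20)&(H<32)&(S>100),.012,'blank',b)
```

```text
dockfloor 141 c 622.2960815429688 110.25958251953125 size (281.2405700683594, 121.438232421875) ang 4.191453456878662 zmed 0.0054564537032447125
tray 1865 c 495.1650085449219 -98.30726623535156 size (130.5913543701172, 111.30528259277344) ang 9.59768009185791 zmed 0.0049829916240994865
handle 3 c 491.71563720703125 -68.09552001953125 size (2.437317132949829, 2.4208433628082275) ang 89.97632598876953 zmed 0.056416355274843455
gate 51 c 520.87255859375 -328.6027526855469 size (127.46387481689453, 4.095386028289795) ang 86.76963806152344 zmed 0.04897530205677131
ggrip 60 c 521.0955810546875 -324.0807189941406 size (7.244556903839111, 46.404510498046875) ang 0.004300395026803017 zmed 0.07002947965083844
park 1030 c 518.926513671875 -321.42230224609375 size (55.37063980102539, 190.94247436523438) ang 0.037693317979574203 zmed 0.030098057751038354
blank 65 c 514.3101196289062 -67.25152587890625 size (23.622438430786133, 19.847984313964844) ang 76.01493835449219 zmed 0.011945314609397961
blank 67 c 528.6094970703125 -120.41889190673828 size (20.47867774963379, 20.65645980834961) ang 0.00679824547842145 zmed 0.012119463057065127
blank 64 c 459.7402038574219 -132.64193725585938 size (20.583227157592773, 20.33462142944336) ang 89.93316650390625 zmed 0.011959355027880147
```

```bash
python3 -m handwheel '[[0,0,0,0,0,7.1],[0,0,0,0,0,7.1],[0,0,0,0,0,7.1],[0,0,0,0,0,7.1],[0,0,0,0,0,7.1],[0,0,0,0,0,7.1],[0,0,0,0,0,7.1],[0,0,0,0,0,7.1]]' 1 40
python3 -m handwheel '[[-0.026,0.0145,0,0,0,0],[-0.026,0.0145,0,0,0,0],[-0.026,0.0145,0,0,0,0],[-0.026,0.0145,0,0,0,0],[-0.026,0.0145,0,0,0,0],[-0.026,0.0145,0,0,0,0],[-0.026,0.0145,0,0,0,0],[-0.026,0.0145,0,0,0,0]]'
python3 -m handwheel '[[-0.032,0.0145,0,0,0,0],[-0.032,0.0145,0,0,0,0],[-0.032,0.0145,0,0,0,0],[-0.032,0.0145,0,0,0,0],[-0.026,0.0145,0,0,0,0],[-0.026,0.0145,0,0,0,0],[-0.026,0.0145,0,0,0,0],[0,0,0,0,0,0]]'
python3 - <<'E'
from h import *
c=shot('wrist','w1.png'); print(c['t'],c['R'],c['fx'],c['tool_from_camera'])
np.savez('w1.npz',**c)
E
```

```text
time: 0.77
ee_pos: [0.2291, 0.4999, 0.2479]
tcp_rot: [-180.0, 0.0, 98.2]
wrist_force: [0.3, -0.8, 0.3]
opening: 0.0855
time: 1.43
ee_pos: [0.3755, 0.3103, 0.248]
tcp_rot: [-180.0, 0.0, 98.6]
wrist_force: [0.3, 0.6, 0.3]
opening: 0.0857
time: 2.1
ee_pos: [0.508, 0.1196, 0.2473]
tcp_rot: [-180.0, 0.1, 98.4]
wrist_force: [0.3, 0.9, 0.2]
opening: 0.0853
[0.49846716 0.18787267 0.37227926] [[ 9.89309606e-01  1.40648383e-01  3.85296624e-02]
 [ 1.45827148e-01 -9.52372090e-01 -2.67809345e-01]
 [-9.72376158e-04  2.70565028e-01 -9.62701210e-01]] 317.45651077644095 [[ 1.18616736e-04 -9.63018300e-01 -2.69435965e-01  6.87624467e-02]
 [ 9.99999971e-01  1.71049243e-04 -1.71123476e-04  3.96251876e-04]
 [ 2.10881857e-04 -2.69435937e-01  9.63018292e-01 -1.25073579e-01]
 [ 0.00000000e+00  0.00000000e+00  0.00000000e+00  1.00000000e+00]]
```

View pics/w1.png

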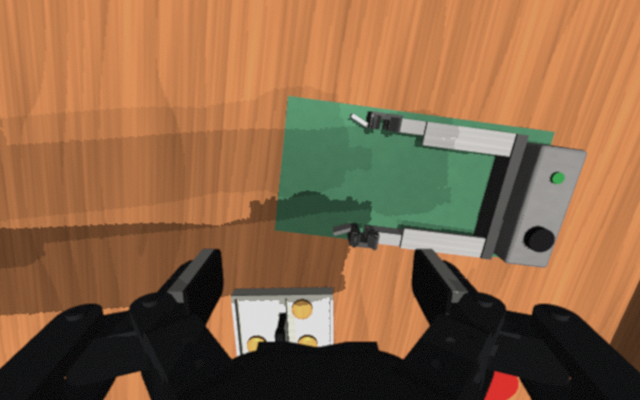

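The dock is in full view: mouth left at about u=280, posts at (382,122) and (362,237), lips right of them, housing at (545,205). I'll use this view to find the dock's pose.

Run:
```python
from h import *
from scipy import ndimage as nd
c=dict(np.load('w1.npz')); P=cloud(c); hsv=cv2.cvtColor(c['img'],cv2.COLOR_RGB2HSV)
box=np.zeros((400,640),bool); box[80:275,260:600]=1
Z=P[...,2]
def comps(lo,hi,name,mn=60):
    l,n=nd.label((Z>lo)&(Z<hi)&box)
    for i in range(1,n+1):
        v,u=np.nonzero(l==i)
        if len(u)<mn: continue
        W=P[v,u]*1000; (cx,cy),s,a=cv2.minAreaRect(W[:,:2].astype(np.float32))
        print(name,len(u),'uv',u.mean().round(),v.mean().round(),'c',round(cx,1),round(cy,1),'size',np.round(s,1),'ang',round(a,2),'z',np.median(W[:,2]).round(1))
comps(.029,.036,'lip'); comps(.038,.054,'post',25); comps(.056,.066,'housing'); 
H,S,V=[hsv[...,i].astype(int) for i in range(3)]
m=(H>60)&(H<95)&(S>80)&box&(Z<.01)
v,u=np.nonzero(m); W=(onplane(c,np.c_[u,v],.005)*1000)[:,:2]
(cx,cy),s,a=cv2.minAreaRect(W.astype(np.float32)); print('green',cx,cy,s,a)
```

```text
lip 5437 uv 473.0 187.0 c 670.5 122.0 size [111.4 144.3] ang 1.04 z 31.8
post 89 uv 377.0 121.0 c 559.3 185.3 size [ 7.4 13.6] ang 0.8 z 46.0
post 141 uv 396.0 124.0 c 579.8 185.7 size [10.5 13.7] ang 6.52 z 44.4
post 1170 uv 517.0 198.0 c 722.6 123.8 size [129.    8.7] ang 88.34 z 46.1
post 77 uv 356.0 240.0 c 561.9 55.4 size [ 7.9 14.4] ang 3.09 z 45.4
post 109 uv 373.0 242.0 c 581.2 55.5 size [14.6  8.2] ang 89.55 z 44.1
housing 4957 uv 546.0 201.0 c 745.5 123.9 size [ 48.6 129.2] ang 0.95 z 59.3
green 617.1106567382812 121.33096313476562 (301.8908996582031, 157.148193359375) 1.099385380744934
```

```bash
python3 -m handwheel '[[-0.030,-0.006,0.003,0,0,0],[-0.030,-0.006,0.003,0,0,0],[-0.030,-0.006,0.003,0,0,0.5],[-0.030,-0.006,0.003,0,0,-0.5],[-0.030,-0.006,0.003,0,0,-0.5],[-0.030,-0.006,0.003,0,0,-0.5],[-0.025,-0.006,0.002,0,0,0],[-0.009,-0.003,0,0,0,0]]'
python3 - <<'E'
from h import *
c=shot('wrist','w2.png'); print(monitor.get_obs()['ee_pos'])
np.savez('w2.npz',**c)
P=cloud(c);hsv=cv2.cvtColor(c['img'],cv2.COLOR_RGB2HSV);Z=P[...,2];H,S,V=[hsv[...,i].astype(int) for i in range(3)]
B=(P[...,0]>.40)&(P[...,0]<.59)&(P[...,1]>-.19)&(P[...,1]<-.01)
def r(m,n):
    W=P[m&B]*1000;(cx,cy),s,a=cv2.minAreaRect(W[:,:2].astype(np.float32));print(n,len(W),round(cx,1),round(cy,1),np.round(s,1),round(a,2),np.median(W[:,2]).round(1))
r((Z>.0145)&(Z<.022),'rim'); r((Z>.054)&(Z<.066)&(V<90),'bar'); r((S<70)&(V>60)&(Z<.022)&(Z>.002),'tray')
E
```

```text
time: 2.82
ee_pos: [0.4933, -0.0971, 0.2276]
tcp_rot: [-179.9, 0.0, 99.5]
wrist_force: [0.3, 0.3, -0.2]
opening: 0.0853
[ 0.49326599 -0.0972081   0.22792778]
rim 1969 495.7 -96.8 [130.4 110. ] 9.48 17.4
bar 669 495.7 -96.4 [10.6 59.4] 9.35 59.3
tray 9811 495.7 -96.8 [130.3 110. ] 9.46 3.8
```

View pics/w2.png

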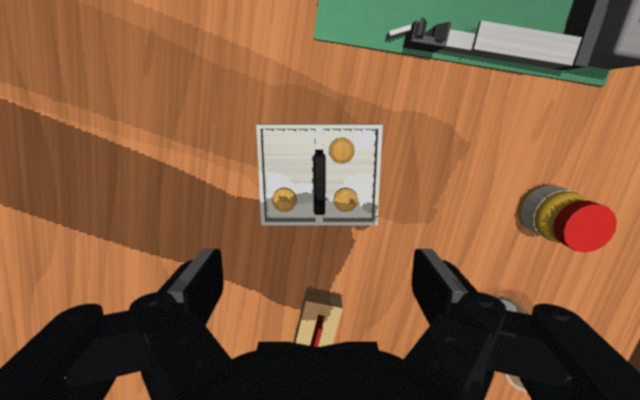

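The tray is straight under the TCP, with the handle bar at (320,182) and a blank in each of three compartments, all flat. I'll descend and grip.

```bash
python3 -m handwheel '[[0,0.0012,0.025,0,0,0],[0,0.0012,0.028,0,0,0],[0,0,0.028,0,0,0],[0,0,0.028,0,0,0],[0,0,0.025,0,0,0],[0,0,0.021,0,0,0],[0,0,0.014,0,0,0],[0,0,0.008,0,0,0]]' -0.2
python3 -m handwheel '[[0,0,0,0,0,0],[0,0,0,0,0,0],[0,0,0,0,0,0],[0,0,0,0,0,0],[0,0,0,0,0,0],[0,0,0,0,0,0],[0,0,0,0,0,0],[0,0,0,0,0,0]]' -1 60
```

```text
time: 3.53
ee_pos: [0.4954, -0.0932, 0.0493]
tcp_rot: [-179.9, -0.1, 99.6]
wrist_force: [-2.3, 0.2, 0.5]
opening: 0.0342
time: 4.2
ee_pos: [0.4966, -0.0949, 0.0517]
tcp_rot: [180.0, -0.0, 99.6]
wrist_force: [-0.2, 0.7, 0.3]
opening: 0.0112
```

```bash
python3 - <<'E'
from h import *
print(monitor.get_obs()['ee_pos'],monitor.get_obs()['tcp_rot'],monitor.get_obs()['wrist_force'])
E
python3 -m handwheel '[[0,0,-0.004,0,0,0],[0,0,-0.006,0,0,0],[0,0,-0.008,0,0,0],[0,-0.004,-0.008,0,0,0.5],[0,-0.006,-0.006,0,0,1],[0,-0.008,-0.004,0,0,2],[0,-0.008,0,0,0,2],[0,-0.005,0,0,0,1.5]]'
python3 -m handwheel '[[0.006,0,0,0,0,1],[0.012,0,0,0,0,0.5],[0.017,0,0,0,0,0],[0.017,0,0,0,0,0],[0.017,0,0,0,0,0],[0.017,0,0,0,0,0],[0.017,0,0,0,0,0],[0.017,0,0,0,0,0]]'
```

```text
[ 0.49660698 -0.09493189  0.05174833] [ 1.79956784e+02 -9.45488510e-04  9.95702752e+01] [-0.1928908   0.74994666  0.29569633]
time: 4.87
ee_pos: [0.4648, -0.0991, 0.0882]
tcp_rot: [180.0, 0.0, 92.4]
wrist_force: [-0.2, -0.4, -4.4]
opening: 0.0109
time: 5.53
ee_pos: [0.4627, 0.0218, 0.0876]
tcp_rot: [180.0, 0.0, 91.0]
wrist_force: [0.2, -0.0, -3.5]
opening: 0.0108
```

```bash
python3 -m handwheel '[[0.017,0.001,0,0,0,0],[0.017,0.001,0,0,0,0],[0.016,0.001,0,0,0,0],[0.016,0.001,0,0,0,0],[0.014,0,0,0,0,0],[0.010,0,0,0,0,0],[0.006,0,0,0,0,0],[0.002,0,0,0,0,0]]'
python3 - <<'E'
from h import *
c=shot('wrist','w3.png'); print(monitor.get_obs()['ee_pos'],monitor.get_obs()['tcp_rot'])
np.savez('w3.npz',**c)
P=cloud(c);hsv=cv2.cvtColor(c['img'],cv2.COLOR_RGB2HSV);Z=P[...,2];H,S,V=[hsv[...,i].astype(int) for i in range(3)]
def r(m,n):
    W=P[m]*1000;(cx,cy),s,a=cv2.minAreaRect(W[:,:2].astype(np.float32));print(n,len(W),round(cx,1),round(cy,1),np.round(s,1),round(a,2),np.median(W[:,2]).round(1))
X,Y=P[...,0],P[...,1]
r((X>.37)&(X<.545)&(Y>.03)&(Y<.22)&(Z>.037)&(Z<.060)&(S<90)&(V>50),'tray')
r((X>.37)&(X<.545)&(Y>.03)&(Y<.22)&(Z>.049)&(Z<.060)&(S<90)&(V>50),'rim')
r((H>60)&(H<95)&(S>80)&(Z<.01)&(X>.4),'green')
for a in (.55,.57): 
  for b in (.03,.17):
    v,u=np.nonzero((X>a)&(X<a+.02+.01*(a>.56))&(Y>b)&(Y<b+.04)&(Z>.038)&(Z<.052)); print('post',len(u),P[v,u].mean(0)*1000)
r((X>.6)&(Z>.056)&(Z<.066)&(Y>.03)&(Y<.22),'housing')
E
```

```text
time: 6.2
ee_pos: [0.4651, 0.1197, 0.0874]
tcp_rot: [180.0, -0.0, 91.1]
wrist_force: [-0.8, 0.1, -3.8]
opening: 0.0107
[0.46517066 0.11949635 0.08736845] [1.79998194e+02 2.24574276e-04 9.10968570e+01]
tray 26763 465.7 116.7 [130.9 111. ] 1.1 39.4
rim 5854 465.7 116.7 [130.9 111. ] 1.11 52.9
green 37133 585.0 126.3 [238.3 147.1] 1.12 4.4
post 0 [nan nan nan]
post 192 [556.63588163 185.13517163  47.04128767]
post 20 [581.82061613  62.51953117  42.03549485]
post 725 [577.84185048 185.51571949  43.52802942]
housing 0 0.0 0.0 [0. 0.] 0.0 nan<stdin>:13: RuntimeWarning: Mean of empty slice.
  ret = um.true_divide(
  return _methods._mean(a, axis=axis, dtype=dtype,
  ret = ret.dtype.type(ret / rcount)
```

View pics/w3.png

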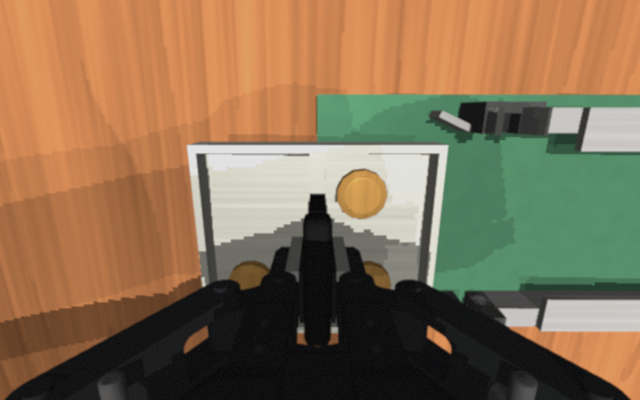

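Tray level, held at yaw 1.1°, 2 mm right of the dock's centre line. All three blanks flat ((362,194), (250,275), (378,275)). Correct, lower, start sliding.

```bash
python3 -m handwheel '[[0.0005,0,0.003,0,0,0],[0.0005,0,0.005,0,0,0],[0.0005,0,0.006,0,0,0],[0.0005,0,0.006,0,0,0],[0,0,0.004,0,0,0],[0,0,0.003,0,0,0],[0,0,0.0025,0,0,0],[0,0,0,0,0,0]]'
python3 -m handwheel '[[0,0.003,0,0,0,0],[0,0.005,0,0,0,0],[0,0.007,0,0,0,0],[0,0.008,0,0,0,0],[0,0.008,0,0,0,0],[0,0.008,0,0,0,0],[0,0.007,0,0,0,0],[0,0.004,0,0,0,0]]'
python3 - <<'E'
from h import *
o=monitor.get_obs();print(o['ee_pos'],o['tcp_rot'],o['wrist_force'],o['torque'])
E
```

```text
time: 6.92
ee_pos: [0.465, 0.121, 0.0572]
tcp_rot: [-180.0, 0.0, 91.1]
wrist_force: [0.1, -0.0, -2.8]
opening: 0.0106
time: 7.58
ee_pos: [0.5163, 0.122, 0.0576]
tcp_rot: [180.0, 0.0, 91.1]
wrist_force: [-0.7, 0.3, -3.5]
opening: 0.0111
[0.51633524 0.12204825 0.05762155] [1.79998604e+02 2.99042159e-03 9.10606334e+01] [-0.67998425  0.27178519 -3.54454872] [0.03861023 0.05430725 0.04858661]
```

```bash
python3 -m handwheel '[[0,0.005,0,0,0,0],[0,0.007,0,0,0,0],[0,0.009,0,0,0,0],[0,0.009,0,0,0,0],[0,0.009,0,0,0,0],[0,0.009,0,0,0,0],[0,0.008,0,0,0,0],[0,0.006,0,0,0,0]]'
python3 -m handwheel '[[0,0.006,0,0,0,0],[0,0.008,0,0,0,0],[0,0.008,0,0,0,0],[0,0.008,0,0,0,0],[0,0.008,0,0,0,0],[0,0.007,0,0,0,0],[0,0.005,0,0,0,0],[0,0.003,0,0,0,0]]'
python3 - <<'E'
from h import *
o=monitor.get_obs();print(o['ee_pos'],o['tcp_rot'],o['wrist_force'],o['torque'])
E
```

```text
time: 8.25
ee_pos: [0.5783, 0.1232, 0.0576]
tcp_rot: [-180.0, 0.0, 91.1]
wrist_force: [-1.3, 0.6, -3.6]
opening: 0.011
time: 8.92
ee_pos: [0.6309, 0.1242, 0.0576]
tcp_rot: [-180.0, 0.0, 91.1]
wrist_force: [-0.6, -0.0, -3.3]
opening: 0.0107
[0.63089399 0.12421702 0.05762252] [-1.79996535e+02  1.02721870e-03  9.10686170e+01] [-0.62353474 -0.01411345 -3.27472064] [ 0.04664628  0.01038906 -0.01259488]
```

```bash
python3 -m handwheel '[[0,0.002,0.0005,0,0,0],[0,0.002,0.0005,0,0,0],[0,0.002,0,0,0,0],[0,0.002,0,0,0,0],[0,0.0015,0,0,0,0],[0,0.001,0,0,0,0],[0,0.001,0,0,0,0],[0,0,0,0,0,0]]'
python3 -m handwheel '[[0,0.0005,0,0,0,0],[0,0.0005,0,0,0,0],[0,0.0005,0,0,0,0],[0,0.0005,0,0,0,0],[0,0.0005,0,0,0,0],[0,0.0005,0,0,0,0],[0,0,0,0,0,0],[0,0,0,0,0,0]]'
```

```text
time: 9.58
ee_pos: [0.6419, 0.1245, 0.0568]
tcp_rot: [180.0, -0.0, 91.1]
wrist_force: [0.3, 0.5, -3.3]
opening: 0.011
time: 10.25
ee_pos: [0.6446, 0.1245, 0.0568]
tcp_rot: [-180.0, -0.0, 91.1]
wrist_force: [-1.4, -0.5, -1.1]
opening: 0.0109
```

```bash
python3 -m handwheel '[[0,0.0005,0,0,0,0],[0,0.0005,0,0,0,0],[0,0.0005,0,0,0,0],[0,0.0005,0,0,0,0],[0,0.0005,0,0,0,0],[0,0.0005,0,0,0,0],[0,0,0,0,0,0],[0,0,0,0,0,0]]'
python3 - <<'E'
from h import *
o=monitor.get_obs();print(o['ee_pos'],o['tcp_rot'],o['wrist_force'],o['torque'])
E
```

```text
time: 10.92
ee_pos: [0.6448, 0.1245, 0.0569]
tcp_rot: [-179.7, 0.0, 91.1]
wrist_force: [-18.5, -1.1, 7.9]
opening: 0.0113
[0.64479304 0.12454111 0.05689792] [-1.79662167e+02  5.15565207e-03  9.10969259e+01] [-18.45995187  -1.05903292   7.87795376] [-0.12633102  3.58839163 -0.07198085]
```

```bash
python3 -m handwheel '[[0,-0.0005,0.0003,0,0,0],[0,-0.0005,0.0003,0,0,0],[0,-0.0005,0.0003,0,0,0],[0,-0.0003,0,0,0,0],[0,0,0,0,0,0],[0,0,0,0,0,0],[0,0,0,0,0,0],[0,0,0,0,0,0]]'
python3 -m handwheel '[[0,0,0,0,0,0],[0,0,0,0,0,0],[0,0,0,0,0,0],[0,0,0,0,0,0],[0,0,0,0,0,0],[0,0,-0.003,0,0,0],[0,0,-0.008,0,0,0],[0,0,-0.015,0,0,0]]' -0.2
python3 -m handwheel '[[0,0,-0.025,0,0,0],[0,0,-0.03,0,0,0],[0,0,-0.03,0,0,0],[0,0,-0.03,0,0,0],[0,-0.01,-0.02,0,0,0],[0,-0.01,-0.01,0,0,0],[0,-0.01,0,0,0,0],[0,0,0,0,0,0]]' 1
python3 - <<'E'
from h import *
c=shot('wrist','w4.png'); print(monitor.get_obs()['ee_pos'],monitor.get_obs()['tcp_rot'])
np.savez('w4.npz',**c)
P=cloud(c);hsv=cv2.cvtColor(c['img'],cv2.COLOR_RGB2HSV);Z=P[...,2];H,S,V=[hsv[...,i].astype(int) for i in range(3)]
X,Y=P[...,0],P[...,1]
def r(m,n):
    W=P[m]*1000;(cx,cy),s,a=cv2.minAreaRect(W[:,:2].astype(np.float32));print(n,len(W),round(cx,1),round(cy,1),np.round(s,1),round(a,2),np.median(W[:,2]).round(1))
D=np.array([.645,.1218]);a=np.radians(1.05)
dx=(X-D[0])*np.cos(a)+(Y-D[1])*np.sin(a); dy=-(X-D[0])*np.sin(a)+(Y-D[1])*np.cos(a)
r((abs(dy)<.045)&(dx>-.09)&(dx<-.03)&(Z>.018)&(Z<.028),'rear wall')
r((abs(dy)<.04)&(dx>.03)&(dx<.072)&(Z>.019)&(Z<.0275),'front wall')
r((abs(dy)<.04)&(abs(dx)<.02)&(Z>.056)&(Z<.07),'bar')
for s in(-1,1):
  for q in ((-.092,-.077),(-.072,-.055)):
    m=(s*dy>.056)&(s*dy<.08)&(dx>q[0])&(dx<q[1])&(Z>.040)&(Z<.052)
    if m.sum()>5: r(m,f'post{s}{q}')
r((abs(dy)<.08)&(dx>.05)&(Z>.056)&(Z<.066),'housing')
E
```

```text
time: 11.58
ee_pos: [0.6447, 0.1245, 0.0568]
tcp_rot: [-179.9, -0.0, 91.1]
wrist_force: [-11.4, 0.1, 8.0]
opening: 0.0109
time: 12.25
ee_pos: [0.6451, 0.1244, 0.081]
tcp_rot: [-179.9, 0.0, 91.1]
wrist_force: [0.2, 0.7, 0.4]
opening: 0.0345
time: 12.92
ee_pos: [0.6147, 0.124, 0.2282]
tcp_rot: [179.9, -0.0, 91.1]
wrist_force: [-1.3, -0.3, -1.0]
opening: 0.0854
[0.61525086 0.12398157 0.22725545] [ 1.79975477e+02 -3.89576864e-03  9.10870508e+01]
rear wall 344 593.0 121.7 [28.2 89.1] 3.85 22.4
front wall 447 708.4 123.1 [ 4.9 79.5] 1.01 22.5
bar 800 645.2 122.5 [12.2 58.9] 0.85 64.1
post-1(-0.092, -0.077) 101 561.6 55.3 [14.2  7.5] 89.82 45.4
post-1(-0.072, -0.055) 83 581.6 55.7 [14.5  7. ] 89.85 46.1
post1(-0.092, -0.077) 134 559.5 185.0 [13.8  7.6] 88.07 45.8
post1(-0.072, -0.055) 99 579.0 185.4 [13.7  6.5] 89.93 46.2
housing 5862 745.7 124.0 [ 48.2 128.9] 1.18 59.3
```

View pics/w4.png

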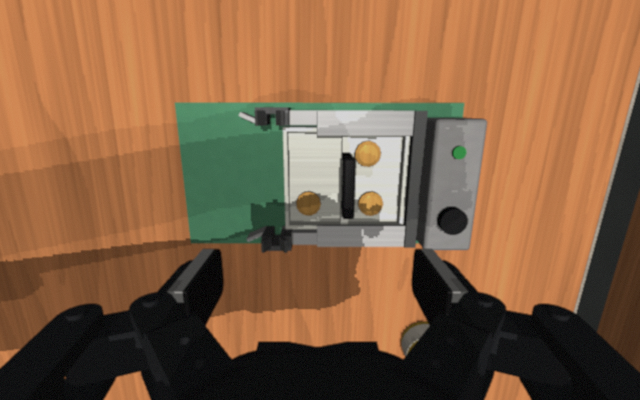

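The tray is home: bar at (347,185), blanks flat inside, front wall against the stop. Slot centre ≈ (570.4, 120.4) mm, yaw 1.04°. Now to the gate.

```bash
python3 -m handwheel '[[-0.015,-0.006,0,0,0,0],[-0.025,-0.007,0,0,0,0],[-0.032,-0.007,0,0,0,0],[-0.032,-0.007,0,0,0,0],[-0.032,-0.007,0,0,0,0],[-0.032,-0.007,0,0,0,0],[-0.032,-0.007,0,0,0,0],[-0.032,-0.007,0,0,0,0]]'
python3 -m handwheel '[[-0.032,-0.007,0,0,0,0],[-0.032,-0.007,0,0,0,0],[-0.032,-0.007,0,0,0,0],[-0.032,-0.007,0,0,0,0],[-0.032,-0.007,0,0,0,0],[-0.030,-0.006,0,0,0,0],[-0.018,-0.003,0,0,0,0],[-0.005,-0.001,0,0,0,0]]'
cat > g.py <<'E'
from h import *
def look(fn,cx,cy,up=0):
    c=shot('wrist',fn); o=monitor.get_obs(); print(o['ee_pos'],o['tcp_rot'])
    P=cloud(c);hsv=cv2.cvtColor(c['img'],cv2.COLOR_RGB2HSV);Z=P[...,2];H,S,V=[hsv[...,i].astype(int) for i in range(3)]
    B=(abs(P[...,0]-cx)<.06)&(abs(P[...,1]-cy)<.11)
    def r(m,n):
        W=P[m&B]*1000
        if len(W)<5: print(n,'none');return
        (x,y),s,a=cv2.minAreaRect(W[:,:2].astype(np.float32));print(n,len(W),round(x,1),round(y,1),np.round(s,1),round(a,2),np.median(W[:,2]).round(1))
    red=((H<8)|(H>172))&(S>150)&(V>50)
    r(red&(Z>up+.040)&(Z<up+.053),'red top'); r((Z>up+.063)&(Z<up+.076),'grip top'); r((Z>.026)&(Z<.034),'z30')
E
python3 -c "
from g import *
look('w5.png',.521,-.324)"
```

```text
time: 13.63
ee_pos: [0.5647, -0.1105, 0.2258]
tcp_rot: [-179.9, -0.0, 91.1]
wrist_force: [-0.1, 0.5, 0.6]
opening: 0.0854
time: 14.3
ee_pos: [0.5233, -0.3257, 0.2252]
tcp_rot: [-179.9, -0.0, 90.9]
wrist_force: [0.6, 1.1, 0.6]
opening: 0.0852
[ 0.52352901 -0.32493274  0.22534117] [-1.79896749e+02 -4.72263912e-02  9.09265230e+01]
red top 365 521.1 -327.1 [130.4   4.6] 86.87 47.4
grip top 602 521.4 -327.1 [43.3 12. ] 86.67 69.1
z30 5505 521.4 -328.0 [170.6  44.1] 86.72 29.4
```

View pics/w5.png

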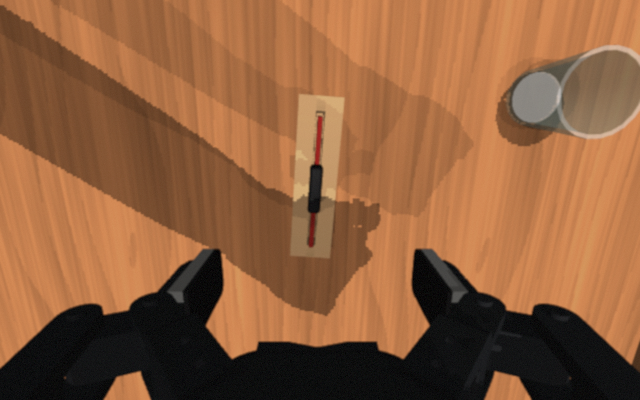

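Gate upright in the block, its grip at (315,188) px, grip centre (521.3, −327.2) mm, yaw −3.2°. Descend and grip.

```bash
python3 -m handwheel '[[-0.0012,-0.0011,0.025,0,0,1.4],[-0.0012,-0.0011,0.028,0,0,1.4],[0,0,0.028,0,0,1.4],[0,0,0.028,0,0,0],[0,0,0.025,0,0,0],[0,0,0.018,0,0,0],[0,0,0.010,0,0,0],[0,0,0.005,0,0,0]]' -0.2
python3 -m handwheel '[[0,0,0,0,0,0],[0,0,0,0,0,0],[0,0,0,0,0,0],[0,0,0,0,0,0],[0,0,0,0,0,0],[0,0,0,0,0,0],[0,0,0,0,0,0],[0,0,0,0,0,0]]' -1 60
python3 -c "
from h import *
o=monitor.get_obs();print(o['ee_pos'],o['tcp_rot'],o['wrist_force'],o['torque'])"
```

```text
time: 15.02
ee_pos: [0.5217, -0.3238, 0.058]
tcp_rot: [-179.9, -0.1, 86.9]
wrist_force: [-0.4, -0.3, 1.7]
opening: 0.0341
time: 15.68
ee_pos: [0.5225, -0.3255, 0.0608]
tcp_rot: [179.9, 0.0, 86.9]
wrist_force: [-0.9, 1.8, 6.0]
opening: 0.0104
[ 0.52249613 -0.32546684  0.06082171] [1.79921662e+02 3.47516364e-02 8.68753133e+01] [-0.89805369  1.82902023  5.97161476] [0.13252171 0.03828325 0.00178194]
```

```bash
python3 -m handwheel '[[0,0,-0.005,0,0,0],[0,0,-0.008,0,0,0],[0,0,-0.012,0,0,0],[0,0,-0.015,0,0,0],[0,0,-0.015,0,0,-1.0],[0,0,-0.012,0,0,-1.2],[0,0,-0.008,0,0,-1.2],[0,0,-0.005,0,0,-0.8]]'
python3 -m handwheel '[[0.01,0.002,0,0,0,0],[0.02,0.004,0,0,0,0],[0.03,0.004,0,0,0,0],[0.032,0.004,0,0,0,0],[0.032,0.004,0,0,0,0],[0.032,0.004,0,0,0,0],[0.032,0.004,0,0,0,0],[0.032,0.004,0,0,0,0]]'
python3 -m handwheel '[[0.032,0.004,0,0,0,0],[0.032,0.004,0,0,0,0],[0.032,0.004,0,0,0,0],[0.032,0.004,0,0,0,0],[0.030,0.004,0,0,0,0],[0.028,0.004,0,0,0,0],[0.020,0.0025,0,0,0,0],[0.010,0.001,0,0,0,0]]'
python3 -m handwheel '[[0.007,0.001,0,0,0,0],[0.003,0,0,0,0,0],[0,0,0,0,0,0],[0,0,0,0,0,0],[0,0,0,0,0,0],[0,0,0,0,0,0],[0,0,0,0,0,0],[0,0,0,0,0,0]]'
python3 -c "
from g import *
look('w6.png',.57,.12,.082-.008)"
```

```text
time: 16.35
ee_pos: [0.5224, -0.3255, 0.1415]
tcp_rot: [179.9, 0.1, 91.2]
wrist_force: [0.4, 0.3, -0.8]
opening: 0.0108
time: 17.02
ee_pos: [0.5473, -0.1025, 0.139]
tcp_rot: [-179.9, -0.0, 91.1]
wrist_force: [0.4, -0.1, -0.8]
opening: 0.0112
time: 17.68
ee_pos: [0.5707, 0.1147, 0.1388]
tcp_rot: [-179.9, -0.0, 91.2]
wrist_force: [0.9, 0.0, -1.5]
opening: 0.011
time: 18.35
ee_pos: [0.5723, 0.1213, 0.1399]
tcp_rot: [180.0, -0.0, 91.0]
wrist_force: [-0.0, -0.2, -1.9]
opening: 0.0107
[0.5722527  0.12139372 0.13994186] [1.79995679e+02 5.10918748e-04 9.10403576e+01]
red top 918 572.4 128.1 [  4.7 112.8] 1.21 126.3
grip top 3515 569.0 120.6 [42.6 34.9] 66.42 148.0
z30 1762 601.7 121.6 [ 56.6 143.2] 0.08 30.9
```

View pics/w6.png

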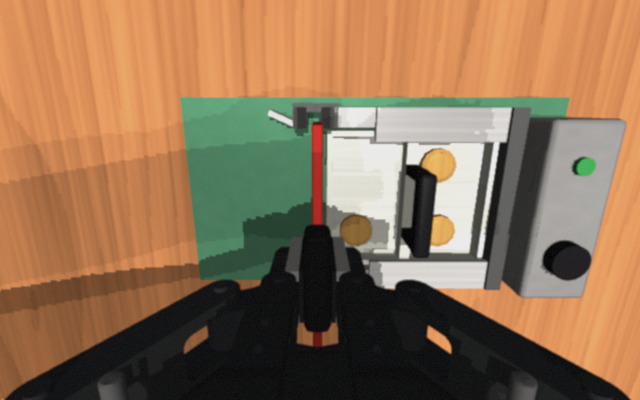

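Gate hangs straight in the jaws (red edge along u≈318, left end at v≈123); its left slot is at about (314,112). Tray and blanks still in place. I'll compare plate and slot in this same view.

Run:
```python
from h import *
c=shot('wrist','w7.png'); P=cloud(c);hsv=cv2.cvtColor(c['img'],cv2.COLOR_RGB2HSV);Z=P[...,2];H,S,V=[hsv[...,i].astype(int) for i in range(3)]
print(c['t'])
red=((H<8)|(H>172))&(S>150)&(Z>.11)&(Z<.14); v,u=np.nonzero(red)
print('v range',v.min(),v.max(),'zmed',np.median(Z[red]))
for vv in range(v.min(),v.min()+12,2):
    W=onplane(c,np.c_[u[v==vv],np.full((v==vv).sum(),vv)],np.median(Z[red]))*1000; print(vv,W[:,0].min().round(1),W[:,0].max().round(1),W[:,1].mean().round(1))
X,Y=P[...,0],P[...,1]
v,u=np.nonzero((Z>.034)&(Z<.055)&(X>.54)&(X<.60)&(Y>.17)&(Y<.20))
for vv in range(v.min(),v.max()+1,3):
    k=v==vv; print('post row',vv,[(int(a),int(P[vv,a,0]*1000+.5),int(P[vv,a,2]*1000+.5)) for a in u[k]][::2], (np.nanmean(P[vv,u[k],1])*1000).round(1))
cv2.imwrite('pics/w7c.png',cv2.resize(c['img'][90:290,230:400,::-1],None,fx=3,fy=3,interpolation=cv2.INTER_NEAREST))
```

```text
[0.57129632 0.1901954  0.26501372]
v range 123 345 zmed 0.12654177961552704
123 570.1 572.6 184.9
125 569.2 573.5 184.0
127 569.2 573.5 183.2
129 569.2 573.5 182.4
131 569.3 573.5 181.5
133 569.3 573.5 180.7
post row 103 [(293, 555, 36), (295, 556, 36), (297, 557, 38), (299, 559, 36), (301, 560, 37), (303, 561, 36), (305, 563, 36), (307, 564, 37), (309, 566, 36), (311, 567, 37), (313, 568, 36), (315, 570, 36), (317, 571, 36), (319, 572, 36), (321, 574, 37), (323, 575, 35), (325, 577, 37), (327, 578, 35), (329, 579, 37), (331, 581, 37), (333, 582, 36), (335, 584, 36), (337, 585, 37)] 194.8
post row 106 [(293, 555, 37), (295, 556, 36), (297, 557, 36), (299, 559, 36), (301, 560, 37), (303, 561, 36), (305, 563, 36), (307, 564, 36), (309, 566, 37), (311, 567, 37), (313, 568, 37), (315, 570, 36), (317, 571, 36), (319, 573, 36), (321, 574, 36), (323, 575, 37), (325, 577, 37), (327, 578, 37), (329, 579, 37), (331, 581, 36), (333, 582, 36), (335, 584, 37), (337, 585, 37)] 192.8
post row 109 [(293, 555, 47), (295, 557, 47), (297, 558, 46), (299, 559, 45), (301, 560, 44), (303, 562, 41), (305, 
[... 1259 characters left out ...]
307, 564, 38), (322, 575, 38), (324, 576, 41), (326, 577, 43), (328, 579, 45), (330, 580, 47), (332, 581, 48), (334, 583, 45), (336, 585, 37), (338, 586, 36)] 182.9
post row 124 [(293, 555, 38), (295, 557, 47), (297, 558, 48), (299, 559, 46), (301, 560, 43), (303, 562, 41), (305, 563, 37), (307, 564, 37), (324, 576, 41), (326, 578, 42), (328, 579, 45), (330, 580, 48), (332, 581, 47), (334, 583, 47), (336, 585, 37), (338, 586, 36)] 181.0
post row 127 [(293, 555, 37), (295, 557, 46), (297, 558, 47), (299, 559, 46), (301, 560, 42), (303, 562, 42), (305, 563, 39), (307, 564, 37), (325, 577, 41), (327, 578, 44), (329, 579, 46), (331, 581, 47), (333, 582, 47), (335, 584, 36), (337, 585, 37)] 178.9
```

View pics/w7c.png

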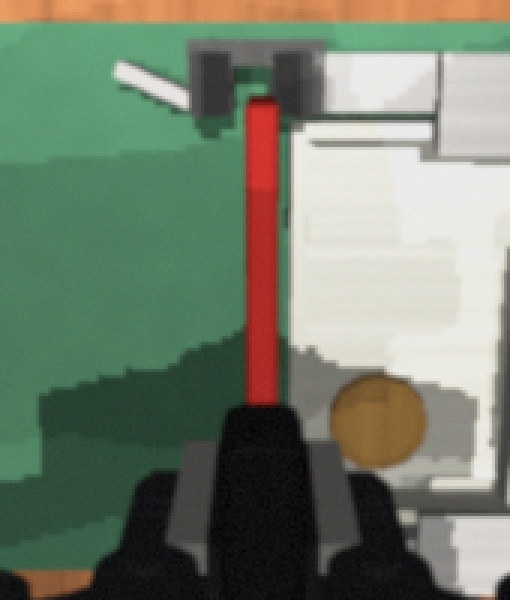

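Same-view comparison: the left slot's centre is 2 mm behind (−x) the plate and about 1 mm to its left. Correct, then lower in steps.

```bash
python3 -m handwheel '[[0.0006,-0.001,0,0,0,0],[0.0005,-0.0009,0.003,0,0,0],[0,0,0.006,0,0,0],[0,0,0.008,0,0,0],[0,0,0.008,0,0,0],[0,0,0.006,0,0,0],[0,0,0.004,0,0,0],[0,0,0.002,0,0,0]]'
python3 -m handwheel '[[0,0,0.002,0,0,0],[0,0,0.003,0,0,0],[0,0,0.003,0,0,0],[0,0,0.003,0,0,0],[0,0,0.003,0,0,0],[0,0,0.003,0,0,0],[0,0,0.002,0,0,0],[0,0,0,0,0,0]]'
python3 -c "
from h import *
o=monitor.get_obs();print(o['ee_pos'],o['tcp_rot'],o['wrist_force'],o['torque'])"
```

```text
time: 19.12
ee_pos: [0.5699, 0.1228, 0.1017]
tcp_rot: [-179.9, 0.0, 91.1]
wrist_force: [0.2, -0.1, -2.1]
opening: 0.0114
time: 19.78
ee_pos: [0.57, 0.1228, 0.0833]
tcp_rot: [-180.0, 0.0, 91.1]
wrist_force: [-0.8, -0.4, -1.2]
opening: 0.011
[0.57004305 0.12280057 0.0832947 ] [-1.79957208e+02  6.62897738e-03  9.10737328e+01] [-0.83227358 -0.4275839  -1.21540316] [-0.02838214  0.01761662  0.01655959]
```

```bash
python3 -m handwheel '[[0,0,0.002,0,0,0],[0,0,0.003,0,0,0],[0,0,0.003,0,0,0],[0,0,0.003,0,0,0],[0,0,0.003,0,0,0],[0,0,0.003,0,0,0],[0,0,0.003,0,0,0],[0,0,0.002,0,0,0]]'
python3 -m handwheel '[[0,0,0.001,0,0,0],[0,0,0.001,0,0,0],[0,0,0.001,0,0,0],[0,0,0.0005,0,0,0],[0,0,0.0005,0,0,0],[0,0,0,0,0,0],[0,0,0,0,0,0],[0,0,0,0,0,0]]'
python3 -c "
from h import *
o=monitor.get_obs();print(o['ee_pos'],o['tcp_rot'],o['wrist_force'],o['torque'])"
```

```text
time: 20.45
ee_pos: [0.5702, 0.1228, 0.0614]
tcp_rot: [-180.0, 0.0, 91.1]
wrist_force: [0.2, -0.0, -2.4]
opening: 0.0107
time: 21.12
ee_pos: [0.5703, 0.1228, 0.0579]
tcp_rot: [180.0, 0.0, 91.1]
wrist_force: [-0.5, 0.5, -1.2]
opening: 0.0109
[0.57031254 0.12283054 0.05794525] [1.79996641e+02 2.89018350e-05 9.10724283e+01] [-0.49257037  0.51682073 -1.22636744] [0.00998822 0.00300539 0.04854621]
```

```bash
python3 -m handwheel '[[0,0,0.0005,0,0,0],[0,0,0.0005,0,0,0],[0,0,0.0005,0,0,0],[0,0,0.0005,0,0,0],[0,0,0.0005,0,0,0],[0,0,0.0005,0,0,0],[0,0,0,0,0,0],[0,0,0,0,0,0]]'
```

```text
time: 21.78
ee_pos: [0.5707, 0.1229, 0.0577]
tcp_rot: [179.9, -0.0, 91.1]
wrist_force: [-7.6, -1.3, 19.4]
opening: 0.011
```

The plate is on the floor: 19 N upward with no further descent. Relax, open, withdraw and check.

```bash
python3 -m handwheel '[[0,0,-0.0005,0,0,0],[0,0,-0.0005,0,0,0],[0,0,-0.0005,0,0,0],[0,0,-0.0005,0,0,0],[0,0,0,0,0,0],[0,0,0,0,0,0],[0,0,0,0,0,0],[0,0,0,0,0,0]]'
python3 -m handwheel '[[0,0,0,0,0,0],[0,0,0,0,0,0],[0,0,0,0,0,0],[0,0,0,0,0,0],[0,0,0,0,0,0],[0,0,-0.003,0,0,0],[0,0,-0.008,0,0,0],[0,0,-0.015,0,0,0]]' -0.2
python3 -m handwheel '[[0,0,-0.025,0,0,0],[0,0,-0.03,0,0,0],[0,0,-0.03,0,0,0],[0,0,-0.03,0,0,0],[0,0,-0.02,0,0,0],[0,0,-0.01,0,0,0],[0,0,0,0,0,0],[0,0,0,0,0,0]]' 1
python3 - <<'E'
from h import *
c=shot('wrist','w8.png'); print(monitor.get_obs()['ee_pos'])
P=cloud(c);hsv=cv2.cvtColor(c['img'],cv2.COLOR_RGB2HSV);Z=P[...,2];H,S,V=[hsv[...,i].astype(int) for i in range(3)]
X,Y=P[...,0],P[...,1]
def r(m,n):
    W=P[m]*1000;(cx,cy),s,a=cv2.minAreaRect(W[:,:2].astype(np.float32));print(n,len(W),round(cx,1),round(cy,1),np.round(s,1),round(a,2),np.median(W[:,2]).round(1))
near=(abs(X-.5704)<.03)&(abs(Y-.1204)<.08)
r(near&((H<8)|(H>172))&(S>150)&(Z>.035),'gate red'); r(near&(abs(Y-.1204)<.03)&(Z>.055)&(Z<.08),'gate grip'); r((abs(X-.645)<.02)&(abs(Y-.122)<.04)&(Z>.055)&(Z<.07),'bar')
r((abs(Y-.122)<.04)&(abs(X-.7)<.017)&(Z>.019)&(Z<.0275),'front wall')
shot('top','top9.png')
E
```

```text
time: 22.45
ee_pos: [0.5705, 0.1228, 0.0578]
tcp_rot: [180.0, -0.0, 91.1]
wrist_force: [-3.8, -0.3, 7.8]
opening: 0.0108
time: 23.12
ee_pos: [0.5695, 0.1227, 0.0822]
tcp_rot: [-179.9, 0.0, 91.1]
wrist_force: [0.7, 0.3, 0.7]
opening: 0.0343
time: 23.78
ee_pos: [0.5704, 0.1229, 0.2275]
tcp_rot: [180.0, 0.0, 91.1]
wrist_force: [0.1, -0.7, 0.1]
opening: 0.0858
[0.57004773 0.12277595 0.2265086 ]
gate red 385 570.9 120.4 [  4.8 131.5] 0.97 44.3
gate grip 573 571.5 120.8 [11.3 43.2] 0.97 66.1
bar 880 645.0 122.1 [12.6 59.9] 0.7 64.0
front wall 532 708.3 121.9 [ 5.8 79.8] 1.33 22.6
```

View pics/w8.png

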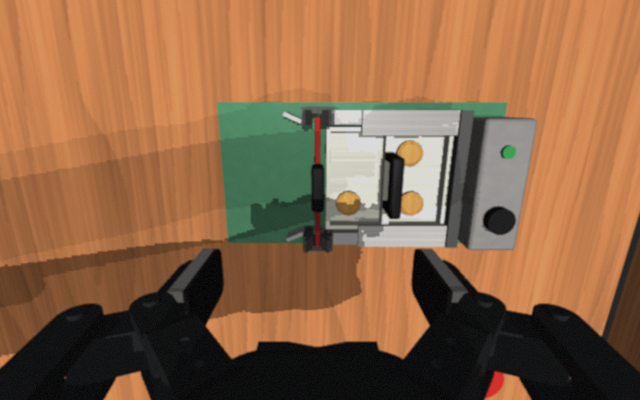

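Run:
```python
import cv2,numpy as np
a=cv2.imread('pics/top0.png').astype(int);b=cv2.imread('pics/top9.png').astype(int)
for n,(u0,v0,u1,v1) in dict(spanner=(178,128,206,196),charcoal=(143,214,183,262),jar=(358,118,390,150),glass=(414,117,456,156),park=(428,212,505,242)).items():
    d=abs(a-b)[v0:v1,u0:u1].max(2);print(n,(d>50).mean().round(3))
```

```text
spanner 0.541
charcoal 0.017
jar 0.0
glass 0.0
park 0.069
```

Gate is seated in both slots (red line at u≈318 from post to post, top at z≈45), tray home, blanks flat. The top view differs around the spanner, so I'm checking that.

View pics/top9.png

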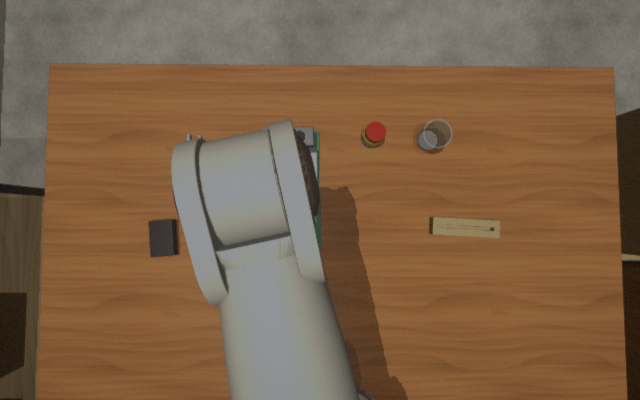

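The arm only hides the spanner; its open end at (189–199,137) is where it was. The park block, jar, glass and charcoal haven't moved. Handing in.

```bash
python3 -c "
from workcell import order
print(order.job_done())"
```

```text
the job is handed in; nothing more can be done
None
```

The tray is home in the dock with its three blanks, and the gate is down in its slots in front of it. I handed the job in at about 24 s of the 72 s, with the gripper open and about 16 cm above the gate.

- **Tray:** I carried it level to the mouth and slid it in under the lips until it met the back stop, at about 18 N. The last view shows the handle bar at x 645.0 mm, which matches the dock's origin, and the three blanks lying flat inside.
- **Gate:** I lifted it from the block and lined it up with the slots in the wrist camera's view, a correction of 2 mm. I then lowered it until it stopped on the floor at about 19 N. Its plate spans both slots with its top at z 44 to 45 mm, where 45 mm is expected; the grip top read 66 mm against an expected 67 mm.
- **Other things:** The jar, glass, charcoal and block show no movement in the top view. The spanner could not be checked fully, because the arm hid all but its open end; that end was where it had been.
- **Small disagreements:** Camera and arm positions differed by about 1 mm, within the stated calibration. One first reading of the dock floor from the top camera was poor, so I used the wrist view instead.

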